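# Gauge a steel bar in the bench micrometer

## Robot

A 6-joint arm with a two-finger parallel gripper is mounted at the origin on a cart in front of the work surface, level with it; the furniture and walls round the work are solid. World frame = base frame: x ahead of the robot, y to its left, z up, the work surface at z = 0. Lengths are in mm, angles in rad, forces in N, time in s.
With the tool pointing down it reaches from about 350 to 975 mm from the base axis. Payload 7.1 kg.
Tool frame: the origin (TCP) lies at the centre of the arm's flange, where the gripper is bolted on; the fingertips stand 182 mm ahead of it and the grasp point (between the pads) lies 163 mm ahead of it; z points along the fingers, y is the direction in which the jaws open and shut (so a half turn about z gives the same grasp; the last joint's range is limited). The gripper opens to 88 mm and grips with 3 to 60 N. Pads are 20 mm wide; open, the fingers measure 115 mm over their backs; the gripper's body (75 mm by 178 mm) begins 61 mm behind the grasp point.
Start: joints at [1.297, 0.423, 1.63, -0, 1.089, -0.019], TCP at [157.501, 604.814, 404.675] pointing down, gripper open.
Joint ranges: [-3, 3], [-0.9, 2.11], [0.09, 2.58], [-1.31, 4.45], [0.11, 2.69], [-2.54, 2.54]. Speed limits (rad/s): [2.39, 2.39, 3.01, 3.14, 3.14, 3.14].

## Interface

Orientations are given as a rotation vector (axis times angle).
In Python, from workcell import get_obs, get_image, camera_params, workorder, search_frame, silhouettes gives the robot as it stands.
- The arm moves only by the tool play_rows, never from a script. Its arguments are lists of equal length, an entry for each row: "travel": the shift along the tool's x, y, z in units of 25 mm (1.0 is 25 mm), a list of three; "angular": the turn, a rotation vector about the tool's x, y, z in units of 8 degrees (1.0 is 8 degrees), a list of three; "claw": the opening, from -1 (shut) to 1 (fully open), so that 0 is half open. A call has 1 to 20 rows; each row is the pose to reach, as a shift and turn from the pose measured when the call began, along the tool's axes at that moment; what a row does not reach only later rows make up. A row lasts 1/8 s, in which the tool goes at most 62.5 mm and 10.7 degrees, less where a joint would pass 70% of its speed; a pose out of reach is approached as far as the arm can. A call with a gripper value outside its range is refused whole. The fingers move at their own pace and stop on an object; the grip force is fixed at half the most. Time passes only in rows, so rows that repeat a pose let the fingers close. It gives the time, the measured TCP pose, the force and the opening at its end, in the units of the state.
- get_obs(): the state, without advancing time (a new reading comes with each control period).
- get_image(name): name is "scene" or "top"; returns the picture (480x640x3 uint8, blue, green, red); there is no depth.
- camera_params(name): a dict with "mtx" (3x3 intrinsics, pixels), "k1" (the pictures are not rectified: a ray, as slopes to the right and down, at radius r is drawn at 1 + k1 r^2 times it, then the intrinsics apply), "R" (3x3) and "t" (3): a world point X has camera coordinates R X + t. Camera axes: x right, y down, z forward; pixel columns grow to the right and rows downward; lengths in mm; the calibration is good to about 2 mm. A picture is of the moment at which its call begins. camera_params takes no time and is no camera call.
- workorder.close_job(): hands the job in, once; it reports no verdict.
Trained networks look in the newest picture that a camera, given by its name, has taken for a name from the list of things; names that differ only in an ending like _2 or _b are one class to them, and where a whole thing is asked for, a point or a joint stands for the part that bears it (a point fixed in the world has none). Each returns a list of dicts, best first, with "conf" (0 to 1); they miss things now and then, are a little off and sometimes report something else, mostly with a low value. They report only what shows in the picture. A call takes as long as a camera call.
- search_frame(camera, thing): "location" ([x, y, z] in mm, in world coordinates, good to about 4 mm: the middle of the surface that is visible of it).
- silhouettes(camera, thing): "mask" (480x640 bool, what is visible of it).
The state is a dict: "t": time; "qpos": joint angles; "qvel": joint speeds; "joint_torque": joint torques, N m; "ee_pos": TCP position; "orientation": TCP orientation; "ft_force": force on the tool from outside, world axes, zero at the start; "moment": the same for the moment, N m; "width": finger opening in mm.
Only numpy, scipy, OpenCV 4.12 (cv2) and the standard library are available. Lean on these libraries where they do the work, as an engineer would, in place of code of your own. Each camera call takes 0.05 s, during which the arm holds its last target. There are 200 camera calls.

## Task

Take the steel bar from the wooden rack, lay it in the two V rests of the blue bench micrometer and slide it gently home against the brass stop, with the spindle over it. Then turn the knurled ratchet knob slowly clockwise until the ratchet slips on the clamped bar, let it slip about a quarter of a turn (at least a sixth, not more than a third), and let go, leaving the bar clamped by the ratchet's own light force. Do not bear on the screw or overtighten it, and leave the other things on the bench alone.

Things in the scene. Friction and masses are not known exactly. Their poses are not given: they have to be found in the camera images.
- gauge: blue bench micrometer, fixed, base 74 x 192 x 12 mm, about 160 mm high. Origin on the bench under the screw axis, z up; y runs along the bar's seat. Two V rests carry the bar with its axis at x = 0, z = 40 mm; with the bar home its middle is at y = -70 mm. Column: x = 38 to 62, y = -18 to 18, top 88 mm; the overarm (underside 70, top 88 mm) reaches from it over y = 0. Turned only about the vertical
- anvil (a point): on the seated bar's axis (40 mm above the bench) under the screw, in the middle V, a 90 degree V with a 20 mm mouth that runs from y = -22 to +16 mm of the gauge. The bar can come under the spindle only endways from the -y side, since the screw's tip hangs 3.5 to 12 mm above its top
- outer_rest (a point): the seated bar's axis (40 mm above the bench) in the middle of the outer V rest, same 90 degree V, y = -150 to -137 mm of the gauge. Between this and the anvil V only the 12 mm thick base lies below the bar, so fingers can go down beside it there
- end_stop: brass stop plate at the +y end of the V anvil, 24 mm wide, 53 mm high; its face towards the bar is at y = +20 mm of the gauge. Same origin and axes as gauge
- spindle: steel spindle, 9 mm thick, carries thimble and knob. Origin at the centre of its lower face; a 7 mm brass tip juts 1 to 8 mm below that, set differently each time and not measured, so contact must be felt. Lead 24 mm a turn: 3.8 mm down per rad clockwise seen from above; stays where left. A slipping ratchet clamps with about 16 to 20 N; a push down or a pull up on the knob adds to or takes from it
- knob_grip (a point): on the screw axis in the ratchet knob, at the height to grip: 12 mm below its top. The knob is knurled steel, 25 mm across, 26 mm high, open all round; below it is a 21 mm thimble with a 31 mm flange (40 to 50 mm below this point). It sinks with the spindle. Turning it free takes about 0.10 N m; on the tight bar it slips at about 0.16 N m (far less when then held still) and sinks no more
- knob_mark (a point): red dot on the knob's top face, 9.5 mm from the screw axis; turns with the knob
- thimble_mark (a point): red dot on the thimble's flange, 13.5 mm from the screw axis; turns with the thimble. At the start it is straight below the knob's dot (4 mm apart seen from above); the two part only when the ratchet slips: 12 mm is a sixth of a turn, 17 mm a quarter, 20 mm a third of a turn
- bar: round steel bar, 12 mm thick and 180 mm long, about 0.16 kg. Origin at its middle, y axis along it
- bar_rack: dark wooden rack, fixed, 50 x 126 mm, with two light V blocks 107 mm apart that carry the bar with its axis 32 mm above the bench. Origin on the bench under its middle, y axis along the bar; between the blocks only its 8 mm thick base lies below the bar
- glue_stick: glue stick, upright, 28 mm thick, 92 mm high, a bystander. Origin at its underside
- rinse_bottle: small white bottle, upright, 38 mm thick, 88 mm high, a bystander. Origin at its underside
- flush_cutter: blue-handled cutting pliers, lying, 57 x 139 x 12 mm, a bystander. Origin at its underside
- marker: marker pen, lying, 128 mm long, a bystander. Origin at its underside

How it is judged (in metres and radians):
On the way, in this order (a step that is already met when the one before it is completed fails the run):
1. the bar lies in both V rests, home against the stop, under the open spindle (y of bar in the frame of gauge above -0.073 m and x of bar in the frame of gauge between -0.002 and 0.002 m and z of bar in the frame of gauge below 0.042 m and angle between the y axis of bar and the y axis of gauge, either way round below 0.03 rad and contact force between spindle and bar below 1 N), for 0.2 s.
2. the spindle bears on the bar with at least 8 N and the ratchet has slipped by at least 1 rad (dots 11.5 mm or more apart seen from above) (contact force between spindle and bar above 8 N and horizontal distance between knob_mark and thimble_mark above 0.0115 m), for 0.2 s.
At the end, for the whole second after the job is handed in: The bar lies in both V rests (within 2 mm sideways, 2 mm in height and 0.03 rad) within 3 mm of the stop, clamped by the spindle with 8 to 29 N, the ratchet having slipped by at least 1 rad (dots 11.5 mm apart), and all is at rest (all of step 2 and y of bar in the frame of gauge above -0.073 m and x of bar in the frame of gauge between -0.002 and 0.002 m and z of bar in the frame of gauge below 0.042 m and angle between the y axis of bar and the y axis of gauge, either way round below 0.03 rad and contact force between spindle and bar below 29 N and linear speed of bar below 0.01 m/s); the robot touches nothing.
It fails at once if the spindle presses on the bar with more than 32 N (contact force between spindle and bar above 32 N).
It fails at once if the bar is pushed against the brass stop with more than 20 N (contact force between end_stop and bar above 20 N).
It fails at once if the ratchet is run on for more than about 2.2 rad of slip (dots more than 20.7 mm apart seen from above) (horizontal distance between knob_mark and thimble_mark above 0.0207 m).
It fails at once if a bystander is moved by more than 20 mm (distance of any of glue_stick, rinse_bottle, flush_cutter, marker from where it was at the start of the episode above 0.02 m).
It also fails if it takes over 72 s, if anything falls off the work surface, if the arm or the gripper's body presses on something with over 40 N, if the wrist force passes 120 N, or if a joint passes its speed limit or range.

## Working session

There is one attempt and no reset: what is moved stays moved. The work goes in short steps, Python scripts to look and compute and a tool call to move; the robot and the scene stay as the last step left them, time stands still between calls to the robot, and variables do not carry over. Pictures are saved under pics/ and viewed, about 8 in all and at most 12, crops included, and the job is handed in when it is done.

Besides the shell and the picture viewer there is one more tool, called after "Request:" in YAML: its name, and indented under it one key for each argument. play_rows: Moves the arm, as the interface text tells. Its arguments: {"type":"object","properties":{"travel":{"type":"array","items":{"type":"array","items":{"type":"number"}}},"angular":{"type":"array","items":{"type":"array","items":{"type":"number"}}},"claw":{"type":"array","items":{"type":"number"}}},"required":["travel","angular","claw"]}

```bash
mkdir -p pics; ls; python3 - <<'E'
from workcell import *
import cv2,numpy as np
o=get_obs();print({k:np.round(v,3).tolist() for k,v in o.items()})
for c in("scene","top"):
    im=get_image(c);cv2.imwrite(f"pics/{c}0.png",im)
    p=camera_params(c);print(c,p)
    for n in("gauge","anvil","outer_rest","end_stop","spindle","knob_grip","knob_mark","thimble_mark","bar","bar_rack","glue_stick","rinse_bottle","flush_cutter","marker"):
        print(n,[(round(d["conf"],2),np.round(d["location"]).tolist()) for d in search_frame(c,n)][:2])
E
```

```text
pics
{'t': 0.0, 'qpos': [1.297, 0.424, 1.631, -0.0, 1.089, -0.019], 'qvel': [-0.0, -0.0, -0.0, -0.0, 0.001, 0.001], 'joint_torque': [0.0, -54.463, -27.366, 0.064, 0.023, -0.0], 'ee_pos': [157.449, 604.549, 403.911], 'orientation': [-0.399, -3.116, 0.002], 'ft_force': [0.934, 0.033, -0.536], 'moment': [-0.023, -0.005, -0.034], 'width': 87.854}
scene {'mtx': array([[520.74868097,   0.        , 315.1594035 ],
       [  0.        , 520.74868097, 242.62368737],
       [  0.        ,   0.        ,   1.        ]]), 'k1': 0.04214794155053741, 'R': array([[ 0.86840041, -0.49573043, -0.01149217],
       [-0.36142955, -0.61693044, -0.69911767],
       [ 0.33948404,  0.61126768, -0.71491427]]), 't': array([-598.82917604,  258.04689041,  932.79121869])}
gauge [(0.59, [565.0, 140.0, 16.0])]
anvil [(0.97, [562.0, 140.0, 12.0])]
outer_rest [(0.87, [566.0, 145.0, 10.0])]
end_stop [(0.74, [565.0, 139.0, 12.0]), (0.55, [550.0, 184.0, 35.0])]
spindle [(0.85, [555.0, 154.0, 139.0]), (0.17, [562.0, -434.0, 9.0])]
knob_grip [(0.65, [553.0, 159.0, 158.0])]
knob_mark [(0.7, [560.0, 155.0, 160.0]), (0.37, [71
[... 768 characters left out ...]
245667]]), 't': array([-121.61232227,  621.83077267, 1168.45254182])}
gauge [(0.97, [561.0, 121.0, 11.0]), (0.2, [686.0, 136.0, 80.0])]
anvil [(0.76, [566.0, 116.0, 6.0]), (0.41, [551.0, 158.0, 162.0])]
outer_rest [(0.6, [564.0, 122.0, 13.0])]
end_stop []
spindle [(0.64, [557.0, 161.0, 159.0])]
knob_grip [(0.61, [556.0, 161.0, 168.0])]
knob_mark [(0.61, [554.0, 162.0, 162.0])]
thimble_mark [(0.75, [556.0, 159.0, 158.0])]
bar [(0.85, [561.0, -165.0, 44.0])]
bar_rack [(0.86, [552.0, -170.0, 12.0]), (0.68, [551.0, 157.0, 158.0])]
glue_stick [(0.63, [688.0, 138.0, 82.0])]
rinse_bottle [(0.73, [709.0, -89.0, 61.0])]
flush_cutter [(0.92, [565.0, -430.0, 8.0])]
marker [(0.66, [653.0, -401.0, 9.0])]
```

View pics/scene0.png

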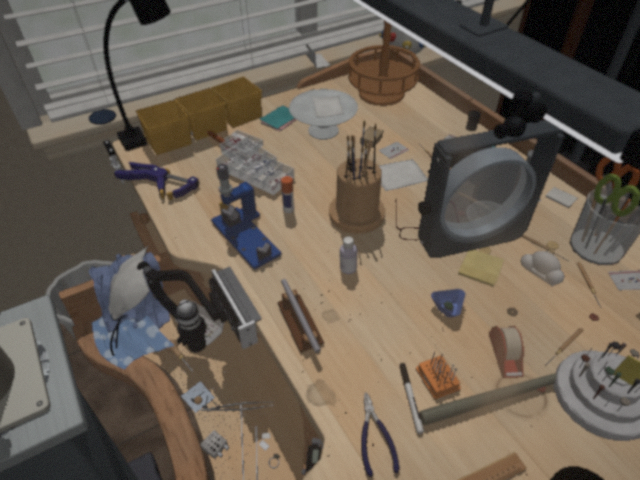

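View pics/top0.png

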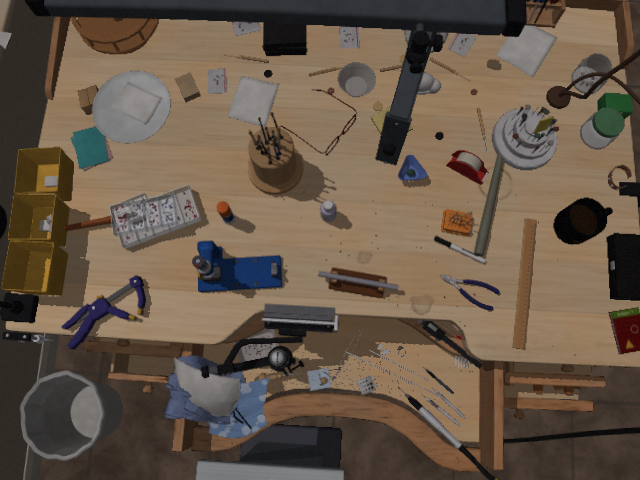

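```bash
cat > h.py <<'E'
from workcell import *
import cv2,numpy as np
from scipy.spatial.transform import Rotation as Rn
def proj(c,X):
    p=camera_params(c);X=np.atleast_2d(X)@p["R"].T+p["t"];s=X[:,:2]/X[:,2:]
    s=s*(1+p["k1"]*(s**2).sum(1,keepdims=True));return s@p["mtx"][:2,:2].T+p["mtx"][:2,2]
def back(c,uv,z):
    p=camera_params(c);uv=np.atleast_2d(np.float64(uv));d=(uv-p["mtx"][:2,2])/p["mtx"][0,0];s=d.copy()
    for _ in range(20): s=d/(1+p["k1"]*(s**2).sum(1,keepdims=True))
    r=np.c_[s,np.ones(len(s))]@p["R"];o=-p["R"].T@p["t"];return o+r*((z-o[2])/r[:,2])[:,None]
def crop(c,u0,v0,u1,v1,k,name):
    im=get_image(c)[v0:v1,u0:u1];cv2.imwrite("pics/"+name,cv2.resize(im,None,fx=k,fy=k,interpolation=cv2.INTER_CUBIC));return im
def where(thing,c):
    return [(round(d["conf"],2),np.round(d["location"],1).tolist()) for d in search_frame(c,thing)][:2]
E
python3 - <<'E'
from h import *
im=get_image("top");a=im[225:305,185:295];b=im[260:305,310:405]
f=lambda x,k:cv2.resize(x,None,fx=k,fy=k,interpolation=cv2.INTER_CUBIC)
s=get_image("scene");g=s[155:275,200:290]
A=f(a,4);B=f(b,4);G=f(g,4)
can=np.zeros((520,800,3),np.uint8);can[:320,:440]=A;can[330:510,:380]=B;can[:480,440:800]=G
cv2.imwrite("pics/m1.png",can)
for c,zs in(("top",38),("scene",38)):
    for n in("bar","bar_rack","gauge"):
        d=silhouettes(c,n)
        if not d: print(c,n,"none");continue
        m=d[0]["mask"].astype(np.uint8);cs,_=cv2.findContours(m,0,2);k=max(cs,key=cv2.contourArea);r=cv2.minAreaRect(k)
        box=cv2.boxPoints(r);print(c,n,round(d[0]["conf"],2),np.round(box,1).tolist())
        if n=="bar":
            e=sorted([(np.linalg.norm(box[i]-box[(i+1)%4]),i) for i in range(4)])[:2]
            E=np.array([(box[i]+box[(i+1)%4])/2 for _,i in e]);P=back(c,E,34);print(np.round(P,1).tolist(),np.linalg.norm(P[0]-P[1]),P.mean(0))
E
```

```text
top bar 0.96 [[318.3999938964844, 276.70001220703125], [319.3999938964844, 270.5], [396.70001220703125, 282.3999938964844], [395.79998779296875, 288.6000061035156]]
[[568.8, -79.4, 34.0], [551.9, -252.7, 34.0]] 174.08448714445072 [ 560.38515167 -166.04969951   34.        ]
top bar_rack 0.57 [[327.29998779296875, 288.1000061035156], [329.1000061035156, 277.5], [383.70001220703125, 287.0], [381.79998779296875, 297.6000061035156]]
top gauge 0.92 [[190.6999969482422, 241.0], [278.70001220703125, 235.5], [281.79998779296875, 286.29998779296875], [193.89999389648438, 291.79998779296875]]
scene bar 0.7 [[279.0, 280.0], [286.0, 276.5], [321.8999938964844, 350.1000061035156], [315.0, 353.5]]
[[572.1, -72.7, 34.0], [548.8, -259.3, 34.0]] 188.02534327581836 [ 560.45417571 -166.01465683   34.        ]
scene bar_rack 0.88 [[273.79998779296875, 297.5], [286.5, 291.29998779296875], [313.20001220703125, 346.0], [300.5, 352.20001220703125]]
scene gauge 0.59 [[192.10000610351562, 176.3000030517578], [239.5, 155.60000610351562], [283.3999938964844, 256.5], [236.0, 277.1000061035156]]
```

View pics/m1.png

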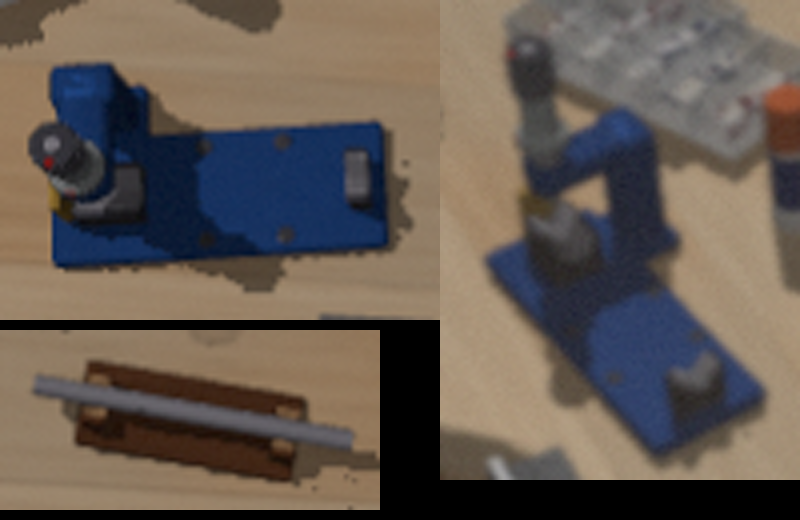

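```bash
python3 - <<'E'
from h import *
off=np.array([185,225])
q=lambda u,v:np.array([u,v])/4+off
P=back("top",[q(380,123),q(388,245),q(55,266)],12);print(P.round(1))
d=P[1]-P[2];print("yaw long",np.arctan2(d[0],-d[1]),np.linalg.norm(d));e=P[0]-P[1];print("yaw short",np.arctan2(e[1],e[0]),np.linalg.norm(e))
print("outer rest top",back("top",[q(346,150),q(368,150),q(346,207),q(371,205)],41.5).round(1))
print("cam",[-camera_params(c)["R"].T@camera_params(c)["t"] for c in("top","scene")])
print("knob",back("top",q(50,143),168),back("top",q(48,161),168))
# scene: corners
o2=np.array([200,155]);s=lambda u,v:np.array([u-440,v])/4+o2
print("scene base",back("scene",[s(765,392),s(657,455),s(490,258)],12).round(1))
# triangulate knob top centre
def tri(a,b):
    from scipy.optimize import least_squares
    return least_squares(lambda X:np.r_[proj("top",X)[0]-a,proj("scene",X)[0]-b],[553,159,165]).x
print("knob top centre",tri(q(50,143),s(529,50)))
print("knobmark",tri(q(48,161),s(513,55)))
E
```

```text
[[609.1  12.4  12. ]
 [539.    2.6  12. ]
 [515.6 190.2  12. ]]
yaw long 0.1238936296945971 189.08734121268208
yaw short 0.13977806865356854 70.80408435954807
outer rest top [[586.3  27.5  41.5]
 [587.1  15.2  41.5]
 [554.2  24.9  41.5]
 [556.1  11.2  41.5]]
cam [array([ 339.06271416, -104.12332807, 1280.9914979 ]), array([ 296.62154443, -707.84598882,  840.38904853])]
knob [[555.8449758  163.28393603 168.        ]] [[546.60253774 163.28735343 168.        ]]
scene base [[610.4  10.4  12. ]
 [539.9  -1.6  12. ]
 [521.  186.8  12. ]]
knob top centre [557.74251337 164.37997065 162.94674917]
knobmark [548.5350077  164.30686917 163.21397924]
```

```bash
cat >> h.py <<'E'
def goto(x,y,z,psi,frm=None):
    o=get_obs();R0=Rn.from_rotvec(o["orientation"]);c,s=np.cos(psi),np.sin(psi)
    R1=Rn.from_matrix(np.array([[-s,c,0],[c,s,0],[0,0,-1.]]))
    print("travel",np.round(R0.inv().apply(np.array([x,y,z])-o["ee_pos"])/25,3).tolist(),"ang",np.round(np.degrees((R0.inv()*R1).as_rotvec())/8,3).tolist())
def st():
    o=get_obs();m=Rn.from_rotvec(o["orientation"]).as_matrix()
    print("t",round(float(o["t"]),2),"p",np.round(o["ee_pos"],1),"psi",round(float(np.arctan2(m[1,1],m[0,1])),4),"tilt",m[:2,2].round(4),"q",np.round(o["qpos"],3),"F",np.round(o["ft_force"],1),"M",np.round(o["moment"],3),"w",round(float(o["width"]),1))
E
python3 -c "
from h import *
goto(560.4,-166,300,-0.097)"
```

```text
travel [-23.367, -25.776, 4.187] ang [0.0, -0.0, 10.12]
```

Request:
play_rows:
  travel:
    - [-23.37,-25.78,4.19]
    - [-23.37,-25.78,4.19]
    - [-23.37,-25.78,4.19]
    - [-23.37,-25.78,4.19]
    - [-23.37,-25.78,4.19]
    - [-23.37,-25.78,4.19]
    - [-23.37,-25.78,4.19]
    - [-23.37,-25.78,4.19]
    - [-23.37,-25.78,4.19]
    - [-23.37,-25.78,4.19]
    - [-23.37,-25.78,4.19]
    - [-23.37,-25.78,4.19]
    - [-23.37,-25.78,4.19]
    - [-23.37,-25.78,4.19]
    - [-23.37,-25.78,4.19]
    - [-23.37,-25.78,4.19]
    - [-23.37,-25.78,4.19]
    - [-23.37,-25.78,4.19]
    - [-23.37,-25.78,4.19]
    - [-23.37,-25.78,4.19]
  angular:
    - [0,0,10.12]
    - [0,0,10.12]
    - [0,0,10.12]
    - [0,0,10.12]
    - [0,0,10.12]
    - [0,0,10.12]
    - [0,0,10.12]
    - [0,0,10.12]
    - [0,0,10.12]
    - [0,0,10.12]
    - [0,0,10.12]
    - [0,0,10.12]
    - [0,0,10.12]
    - [0,0,10.12]
    - [0,0,10.12]
    - [0,0,10.12]
    - [0,0,10.12]
    - [0,0,10.12]
    - [0,0,10.12]
    - [0,0,10.12]
  claw: [1,1,1,1,1,1,1,1,1,1,1,1,1,1,1,1,1,1,1,1]

```text
t: 4.4
ee_pos: [560.4, -165.8, 300.1]
orientation: [2.326, 2.112, 0.0]
ft_force: [1.0, 0.4, -0.1]
width: 88.0
```

```bash
python3 -c "
from h import *
st()
goto(560.4,-166,195,-0.097)
im=get_image('top')
for c in('top','scene'):
  print(c,where('bar',c),where('gauge',c))
cv2.imwrite('pics/t2.png',im)"
```

```text
t 4.4 p [ 560.4 -165.8  300.1] psi -0.0964 tilt [ 0.0002 -0.0001] q [-0.308  0.502  1.789  0.     0.85  -0.212] F [ 1.   0.4 -0.1] M [-0.045  0.073 -0.059] w 88.0
travel [-0.01, -0.002, 4.205] ang [0.001, 0.0, 0.004]
top [] [(0.75, [562.3, 118.5, 9.4])]
scene [(0.62, [558.4, -180.4, 38.1]), (0.49, [563.0, 136.6, 13.6])] [(0.59, [563.3, 138.0, 16.3]), (0.23, [556.0, -181.0, 35.1])]
```

Request:
play_rows:
  travel:
    - [0,0,1]
    - [0,0,2]
    - [0,0,3]
    - [0,0,3.8]
    - [0,0,4.2]
    - [0,0,4.2]
    - [0,0,4.2]
    - [0,0,4.2]
    - [0,0,4.2]
    - [0,0,4.2]
    - [0,0,4.2]
    - [0,0,4.2]
    - [0,0,4.2]
    - [0,0,4.2]
  angular:
    - [0,0,0]
    - [0,0,0]
    - [0,0,0]
    - [0,0,0]
    - [0,0,0]
    - [0,0,0]
    - [0,0,0]
    - [0,0,0]
    - [0,0,0]
    - [0,0,0]
    - [0,0,0]
    - [0,0,0]
    - [0,0,0]
    - [0,0,0]
  claw: [1,0.3,0,-0.3,-0.5,-0.5,-1,-1,-1,-1,-1,-1,-1,-1]

```text
t: 6.4
ee_pos: [559.8, -166.1, 195.4]
orientation: [-2.326, -2.11, 0.002]
ft_force: [-4.3, -0.1, 4.5]
width: 11.3
```

```bash
python3 -c "
from h import *
st()"
```

```text
t 6.4 p [ 559.8 -166.1  195.4] psi -0.0973 tilt [-0.0016  0.0003] q [-0.309  0.669  1.816 -0.     0.659 -0.211] F [-4.3 -0.1  4.5] M [-0.158  0.719 -0.063] w 11.3
```

Request:
play_rows:
  travel:
    - [0,0,-0.3]
    - [0,0,-1]
    - [0,0,-2]
    - [0,0,-3]
    - [0,0,-3.6]
    - [0,0,-3.6]
  angular:
    - [0,0,0]
    - [0,0,0]
    - [0,0,0]
    - [0,0,0]
    - [0,0,0]
    - [0,0,0]
  claw: [-1,-1,-1,-1,-1,-1]

```text
t: 7.15
ee_pos: [560.4, -166.2, 287.0]
orientation: [2.326, 2.11, 0.001]
ft_force: [0.4, -0.1, -1.7]
width: 11.3
```

```bash
cat > ov.py <<'E'
from h import *
def draw(ox,oy,a,name):
    off={"top":(180,225,300,305),"scene":(200,155,290,275)};k=6;out=[]
    def G(p): p=np.array(p,float);c,s=np.cos(a),np.sin(a);return np.c_[ox+c*p[:,0]-s*p[:,1],oy+s*p[:,0]+c*p[:,1],p[:,2]]
    rect=lambda x0,x1,y0,y1,z:[(x0,y0,z),(x1,y0,z),(x1,y1,z),(x0,y1,z),(x0,y0,z)]
    L=[(rect(-37,37,-157,35,12),(0,255,255)),(rect(38,62,-18,18,88),(0,255,0)),(rect(-10,10,-150,-137,41.5),(255,0,255)),(rect(-10,10,-22,16,41.5),(255,0,255)),(rect(-12,12,20,20.1,53),(255,255,255)),
       ([(12.5*np.cos(t),12.5*np.sin(t),163) for t in np.linspace(0,6.3,30)],(0,0,255))]
    for c,(u0,v0,u1,v1) in off.items():
        im=cv2.resize(get_image(c)[v0:v1,u0:u1],None,fx=k if c=="top" else 5,fy=k if c=="top" else 5,interpolation=cv2.INTER_CUBIC);kk=k if c=="top" else 5
        for p,col in L:
            q=((proj(c,G(p))-[u0,v0]+.5)*kk).round().astype(np.int32);cv2.polylines(im,[q],False,col,1)
        out.append(im)
    can=np.zeros((600,1170,3),np.uint8);can[:480,:720]=out[0];can[:600,720:1170]=out[1];cv2.imwrite("pics/"+name,cv2.resize(can,(800,410),interpolation=cv2.INTER_AREA))
E
python3 -c "
from ov import *
st();draw(555,162.5,.125,'ov1.png')"
```

```text
t 7.15 p [ 560.4 -166.2  287. ] psi -0.0972 tilt [ 0.0013 -0.0005] q [-0.309  0.522  1.795 -0.     0.824 -0.211] F [ 0.4 -0.1 -1.7] M [-0.077  0.05  -0.001] w 11.3
```

View pics/ov1.png

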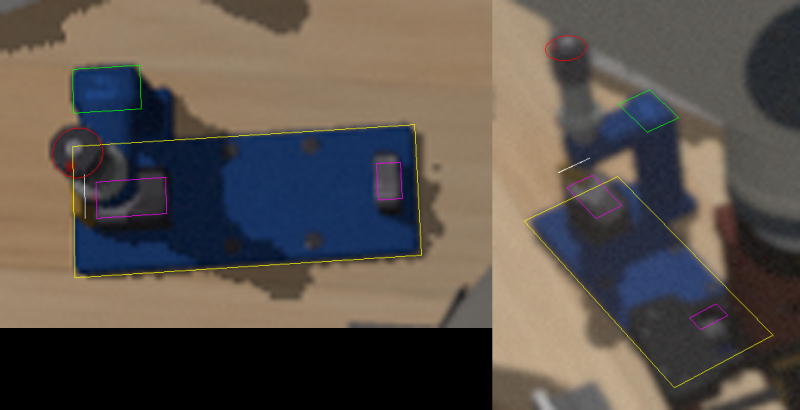

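```bash
python3 -c "
from h import *
goto(570.6,38.5,287,0.125)"
```

```text
travel [8.185, -0.361, -0.072] ang [-0.014, -0.003, -1.592]
```

Request:
play_rows:
  travel:
    - [1.5,-0.05,0]
    - [3,-0.13,0]
    - [4.5,-0.2,0]
    - [6,-0.26,0]
    - [7.5,-0.33,0]
    - [8.18,-0.36,-0.07]
    - [8.18,-0.36,-0.07]
    - [8.18,-0.36,-0.07]
  angular:
    - [0,0,-0.3]
    - [0,0,-0.6]
    - [0,0,-0.9]
    - [0,0,-1.2]
    - [0,0,-1.5]
    - [0,0,-1.59]
    - [0,0,-1.59]
    - [0,0,-1.59]
  claw: [-1,-1,-1,-1,-1,-1,-1,-1]

```text
t: 8.25
ee_pos: [570.5, 37.4, 286.7]
orientation: [-2.078, -2.353, 0.002]
ft_force: [0.4, 0.0, -0.8]
width: 11.4
```

```bash
python3 -c "
from h import *
st();goto(570.6,38.5,210,0.125)"
```

```text
t 8.25 p [570.5  37.4 286.7] psi 0.1238 tilt [-0.0025  0.0001] q [ 0.045  0.508  1.823  0.     0.814 -0.079] F [ 0.4  0.  -0.8] M [-0.04  -0.015  0.026] w 11.4
travel [0.04, 0.015, 3.067] ang [-0.017, -0.003, -0.009]
```

Request:
play_rows:
  travel:
    - [0.04,0,1]
    - [0.04,0,2]
    - [0.04,0,2.8]
    - [0.04,0,2.98]
    - [0.04,0,2.98]
  angular:
    - [0,0,0]
    - [0,0,0]
    - [0,0,0]
    - [0,0,0]
    - [0,0,0]
  claw: [-1,-1,-1,-1,-1]

```text
t: 8.88
ee_pos: [569.9, 38.1, 211.2]
orientation: [-2.08, -2.35, 0.003]
ft_force: [-0.4, 4.9, -5.6]
width: 11.5
```

```bash
python3 -c "
from h import *
st()
a=get_image('top')[230:300,180:320];b=get_image('scene')[150:300,190:310]
can=np.zeros((600,800,3),np.uint8)
A=cv2.resize(a,(560,280),interpolation=cv2.INTER_CUBIC);B=cv2.resize(b,(480,600),interpolation=cv2.INTER_CUBIC)
A=cv2.resize(a,(800,400),interpolation=cv2.INTER_CUBIC)
can[:400]=A;can[400:600,:160]=0
cv2.imwrite('pics/t3.png',A);cv2.imwrite('pics/s3.png',B)
o=get_obs();d=np.array([-np.sin(.125),np.cos(.125),0])
for c in('top','scene'):
  print(c,[proj(c,o['ee_pos']*[1,1,0]+[0,0,48.6]+d*s).round(1).tolist() for s in(90,-90)])"
```

```text
t 8.88 p [569.9  38.1 211.2] psi 0.1219 tilt [-0.004   0.0011] q [ 0.046  0.63   1.843  0.002  0.673 -0.078] F [-0.4  4.9 -5.6] M [ 0.934  0.107 -0.074] w 11.5
top [[[225.3, 271.5]], [[306.4, 266.2]]]
scene [[[235.8, 217.4]], [[281.2, 264.9]]]
```

View pics/s3.png

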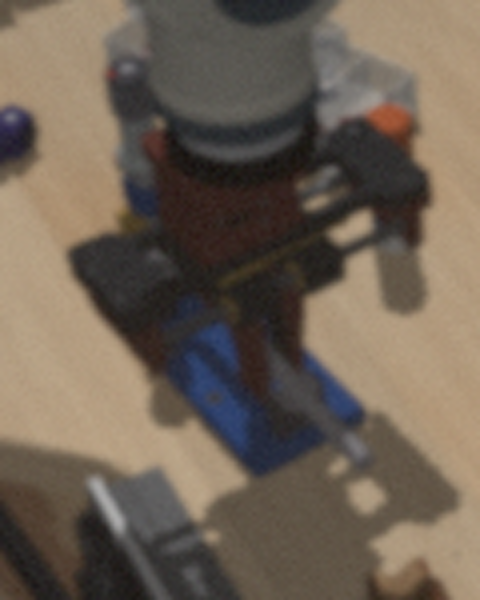

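View pics/t3.png

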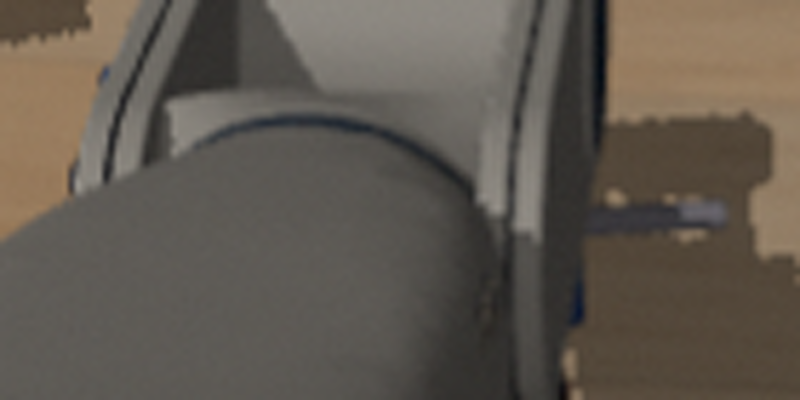

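Request:
play_rows:
  travel:
    - [0,0,0]
    - [0,0,0]
    - [0,0,0]
  angular:
    - [0,0,0]
    - [0,0,0]
    - [0,0,0]
  claw: [-1,-1,-1]

```text
t: 9.35
ee_pos: [569.9, 38.0, 211.2]
orientation: [-2.081, -2.347, 0.002]
ft_force: [-0.1, 5.2, -0.7]
width: 11.3
```

```bash
python3 -c "
from h import *
st();goto(570.6,38.5,206,0.125)"
```

```text
t 9.35 p [569.9  38.  211.2] psi 0.1201 tilt [-0.0041  0.0021] q [ 0.045  0.63   1.843  0.004  0.673 -0.078] F [-0.1  5.2 -0.7] M [ 0.973  0.22  -0.064] w 11.3
travel [0.018, 0.03, 0.209] ang [-0.027, -0.019, -0.035]
```

Request:
play_rows:
  travel:
    - [0.2,0,0]
    - [0.36,0.03,0]
    - [0.36,0.03,0.1]
    - [0.36,0.03,0.2]
    - [0.36,0.03,0.2]
    - [0.36,0.03,0.2]
  angular:
    - [0,0,0]
    - [0,0,-0.03]
    - [0,0,-0.03]
    - [0,0,-0.03]
    - [0,0,-0.03]
    - [0,0,-0.03]
  claw: [-1,-1,-1,-1,-1,-1]

```text
t: 10.1
ee_pos: [569.5, 46.9, 206.2]
orientation: [-2.076, -2.352, 0.002]
ft_force: [0.0, 0.8, -1.3]
width: 11.0
```

```bash
python3 -c "
from h import *
st()"
```

```text
t 10.1 p [569.5  46.9 206.2] psi 0.1242 tilt [-0.0043  0.0021] q [ 0.061  0.639  1.843  0.004  0.664 -0.066] F [ 0.   0.8 -1.3] M [-0.086  0.04   0.024] w 11.0
```

Request:
play_rows:
  travel:
    - [0.15,0,0]
    - [0.3,0,0]
    - [0.45,0,0]
    - [0.45,0,0]
  angular:
    - [0,0,0]
    - [0,0,0]
    - [0,0,0]
    - [0,0,0]
  claw: [-1,-1,-1,-1]

```text
t: 10.6
ee_pos: [568.1, 58.5, 206.2]
orientation: [-2.076, -2.352, 0.002]
ft_force: [-0.7, -0.1, -1.5]
width: 11.1
```

```bash
python3 -c "
from h import *
st()"
```

```text
t 10.6 p [568.1  58.5 206.2] psi 0.1248 tilt [-0.0043  0.0021] q [ 0.081  0.639  1.844  0.004  0.664 -0.047] F [-0.7 -0.1 -1.5] M [-0.033  0.028 -0.037] w 11.1
```

Request:
play_rows:
  travel:
    - [0.14,0,0]
    - [0.28,0,0]
    - [0.42,0,0]
    - [0.56,0,0]
    - [0.7,0,0]
    - [0.84,0,0]
    - [0.98,0,0]
    - [0.98,0,0]
  angular:
    - [0,0,0]
    - [0,0,0]
    - [0,0,0]
    - [0,0,0]
    - [0,0,0]
    - [0,0,0]
    - [0,0,0]
    - [0,0,0]
  claw: [-1,-1,-1,-1,-1,-1,-1,-1]

```text
t: 11.6
ee_pos: [565.0, 83.0, 206.3]
orientation: [-2.075, -2.353, 0.002]
ft_force: [0.7, 0.1, -1.6]
width: 11.0
```

```bash
python3 -c "
from h import *
st()"
```

```text
t 11.6 p [565.   83.  206.3] psi 0.1252 tilt [-0.0042  0.0021] q [ 0.125  0.638  1.844  0.004  0.664 -0.004] F [ 0.7  0.1 -1.6] M [-0.066  0.029 -0.014] w 11.0
```

Free all the way. Lower to seat, watching forces.

Request:
play_rows:
  travel:
    - [0,0,0.04]
    - [0,0,0.08]
    - [0,0,0.1]
    - [0,0,0.11]
    - [0,0,0.11]
  angular:
    - [0,0,0]
    - [0,0,0]
    - [0,0,0]
    - [0,0,0]
    - [0,0,0]
  claw: [-1,-1,-1,-1,-1]

```text
t: 12.22
ee_pos: [565.9, 83.1, 204.4]
orientation: [-2.077, -2.354, -0.001]
ft_force: [1.2, 0.4, 6.2]
width: 11.2
```

```bash
python3 -c "
from h import *
st()"
```

```text
t 12.22 p [565.9  83.1 204.4] psi 0.1249 tilt [-0.0015  0.0025] q [ 0.124  0.642  1.843  0.004  0.658 -0.004] F [1.2 0.4 6.2] M [-0.082 -0.247  0.002] w 11.2
```

Request:
play_rows:
  travel:
    - [0,0.03,0.0]
    - [0,0.04,0.02]
    - [0,0.04,0.03]
    - [0,0.04,0.03]
    - [0,0.04,0.03]
    - [0,0.04,0.03]
    - [0,0.04,0.03]
  angular:
    - [0,0,0]
    - [0,0,0]
    - [0,0,0]
    - [0,0,0]
    - [0,0,0]
    - [0,0,0]
    - [0,0,0]
  claw: [-1,-1,-1,-0.6,-0.6,-0.6,-0.6]

```text
t: 13.1
ee_pos: [566.8, 83.2, 203.5]
orientation: [-2.076, -2.354, -0.001]
ft_force: [0.2, 0.8, 0.1]
width: 17.9
```

```bash
python3 -c "
from h import *
st()"
```

```text
t 13.1 p [566.8  83.2 203.5] psi 0.125 tilt [-0.0017  0.0025] q [ 0.124  0.645  1.84   0.004  0.658 -0.004] F [0.2 0.8 0.1] M [-0.127  0.05   0.052] w 17.9
```

Request:
play_rows:
  travel:
    - [0,0,0]
    - [0,0,0]
    - [0,0,0]
    - [0,0,0]
    - [0,0,0]
    - [0,0,0]
  angular:
    - [0,0,0]
    - [0,0,0]
    - [0,0,0]
    - [0,0,0]
    - [0,0,0]
    - [0,0,0]
  claw: [-1,-1,-1,-1,-1,-1]

```text
t: 13.85
ee_pos: [566.9, 83.2, 203.5]
orientation: [-2.076, -2.354, -0.001]
ft_force: [0.7, -0.3, -0.5]
width: 10.9
```

```bash
python3 -c "
from h import *
st()"
```

```text
t 13.85 p [566.9  83.2 203.5] psi 0.125 tilt [-0.0017  0.0024] q [ 0.124  0.645  1.84   0.004  0.658 -0.004] F [ 0.7 -0.3 -0.5] M [-0.05  -0.012 -0.032] w 10.9
```

Request:
play_rows:
  travel:
    - [0.04,0,0]
    - [0.08,0,0]
    - [0.12,0,0]
    - [0.16,0,0]
    - [0.2,0,0]
    - [0.2,0,0]
  angular:
    - [0,0,0]
    - [0,0,0]
    - [0,0,0]
    - [0,0,0]
    - [0,0,0]
    - [0,0,0]
  claw: [-1,-1,-1,-1,-1,-1]

```text
t: 14.6
ee_pos: [566.2, 88.3, 203.5]
orientation: [-2.076, -2.354, -0.001]
ft_force: [-0.2, -0.0, -0.6]
width: 11.0
```

Request:
play_rows:
  travel:
    - [0.03,0,0]
    - [0.06,0,0]
    - [0.06,0,0]
  angular:
    - [0,0,0]
    - [0,0,0]
    - [0,0,0]
  claw: [-1,-1,-1]

```text
t: 14.98
ee_pos: [566.0, 89.9, 203.5]
orientation: [-2.076, -2.354, -0.001]
ft_force: [0.8, 0.2, -0.1]
width: 11.3
```

Request:
play_rows:
  travel:
    - [0.03,0,0]
    - [0.06,0,0]
    - [0.06,0,0]
  angular:
    - [0,0,0]
    - [0,0,0]
    - [0,0,0]
  claw: [-1,-1,-1]

```text
t: 15.35
ee_pos: [565.8, 91.4, 203.6]
orientation: [-2.076, -2.354, -0.001]
ft_force: [-1.1, 1.0, -0.6]
width: 11.0
```

Request:
play_rows:
  travel:
    - [0.02,0,0]
    - [0.04,0,0]
    - [0.04,0,0]
  angular:
    - [0,0,0]
    - [0,0,0]
    - [0,0,0]
  claw: [-1,-1,-1]

```text
t: 15.72
ee_pos: [565.7, 92.5, 203.6]
orientation: [-2.076, -2.354, -0.002]
ft_force: [0.4, -0.1, -0.4]
width: 11.4
```

Request:
play_rows:
  travel:
    - [0.02,0,0]
    - [0.04,0,0]
    - [0.04,0,0]
  angular:
    - [0,0,0]
    - [0,0,0]
    - [0,0,0]
  claw: [-1,-1,-1]

```text
t: 16.1
ee_pos: [565.6, 93.5, 203.5]
orientation: [-2.076, -2.354, -0.002]
ft_force: [0.8, 0.7, -1.7]
width: 10.9
```

Request:
play_rows:
  travel:
    - [0.02,0,0]
    - [0.04,0,0]
    - [0.04,0,0]
  angular:
    - [0,0,0]
    - [0,0,0]
    - [0,0,0]
  claw: [-1,-1,-1]

```text
t: 16.48
ee_pos: [565.4, 94.6, 203.5]
orientation: [-2.076, -2.354, -0.002]
ft_force: [1.1, -0.6, -0.4]
width: 11.5
```

Request:
play_rows:
  travel:
    - [0.02,0,0]
    - [0.04,0,0]
    - [0.04,0,0]
  angular:
    - [0,0,0]
    - [0,0,0]
    - [0,0,0]
  claw: [-1,-1,-1]

```text
t: 16.85
ee_pos: [565.3, 95.5, 203.6]
orientation: [-2.076, -2.354, -0.002]
ft_force: [0.9, -0.6, -0.8]
width: 11.5
```

Request:
play_rows:
  travel:
    - [0.02,0,0]
    - [0.04,0,0]
    - [0.04,0,0]
  angular:
    - [0,0,0]
    - [0,0,0]
    - [0,0,0]
  claw: [-1,-1,-1]

```text
t: 17.23
ee_pos: [565.3, 95.8, 203.6]
orientation: [-2.076, -2.355, -0.001]
ft_force: [2.1, -6.8, -0.0]
width: 11.0
```

Request:
play_rows:
  travel:
    - [0.02,0,0]
    - [0.04,0,0]
    - [0.04,0,0]
  angular:
    - [0,0,0]
    - [0,0,0]
    - [0,0,0]
  claw: [-1,-1,-1]

```text
t: 17.6
ee_pos: [565.3, 96.0, 203.6]
orientation: [-2.077, -2.356, 0.001]
ft_force: [1.2, -8.8, 0.3]
width: 11.1
```

Request:
play_rows:
  travel:
    - [-0.02,0,0]
    - [-0.03,0,0]
    - [-0.03,0,0]
    - [-0.03,0,0]
    - [-0.03,0,0]
    - [-0.03,0,-0.5]
    - [-0.03,0,-2]
    - [-0.03,0,-4]
    - [-1,0,-5.5]
    - [-3,0,-6.6]
    - [-5,0,-6.6]
    - [-5,0,-6.6]
  angular:
    - [0,0,0]
    - [0,0,0]
    - [0,0,0]
    - [0,0,0]
    - [0,0,0]
    - [0,0,0]
    - [0,0,0]
    - [0,0,-1]
    - [0,0,-2]
    - [0,0,-3.3]
    - [0,0,-4.6]
    - [0,0,-5.9]
  claw: [-1,-1,-0.3,0,0.1,0.1,0.1,0.1,0.1,0.1,0.1,0.1]

```text
t: 19.1
ee_pos: [581.4, -31.0, 370.2]
orientation: [0.957, 2.991, 0.0]
ft_force: [-0.2, 1.1, -0.0]
width: 48.5
```

```bash
python3 -c "
from h import *
st()
a=get_image('top')[225:305,180:300];b=get_image('scene')[155:275,200:290]
can=np.zeros((600,800,3),np.uint8)
can[:320,:480]=cv2.resize(a,(480,320),interpolation=cv2.INTER_CUBIC)
can[100:580,440:800]=cv2.resize(b,(360,480),interpolation=cv2.INTER_CUBIC)
can[330:594,20:416]=cv2.resize(a[20:53,:50][:, :],(396,264),interpolation=cv2.INTER_CUBIC)
cv2.imwrite('pics/g4.png',can)
for c in('top','scene'):
  print(c,*[(n,where(n,c)) for n in('bar','knob_mark','thimble_mark','knob_grip')])
"
```

```text
t 19.1 p [581.4 -31.  370.2] psi 0.9518 tilt [ 0.001 -0.   ] q [-0.074  0.403  1.754  0.     0.984 -1.026] F [-0.2  1.1 -0. ] M [-0.018  0.057 -0.003] w 48.5
top ('bar', []) ('knob_mark', [(0.59, [552.4, 161.1, 166.9]), (0.37, [552.4, 157.9, 158.8])]) ('thimble_mark', [(0.61, [552.5, 158.3, 159.9])]) ('knob_grip', [(0.64, [555.0, 159.5, 164.7])])
scene ('bar', [(0.9, [566.2, 83.5, 44.5])]) ('knob_mark', [(0.71, [556.1, 157.1, 158.5])]) ('thimble_mark', [(0.9, [555.9, 156.4, 132.3])]) ('knob_grip', [(0.6, [553.5, 156.0, 157.1])])
```

View pics/g4.png

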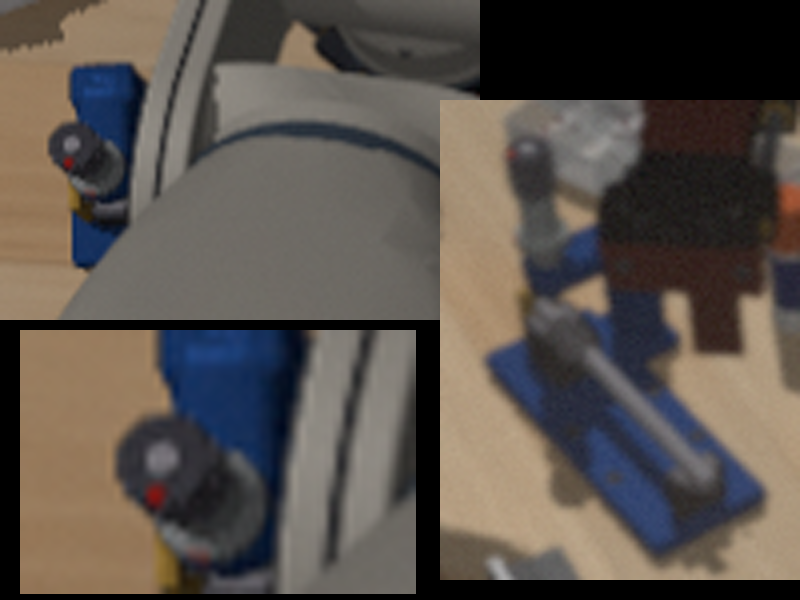

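```bash
python3 -c "
from h import *
goto(557,165,370,2.638)"
```

```text
travel [5.27, 5.7, -0.057] ang [0.008, -0.012, -12.094]
```

Request:
play_rows:
  travel:
    - [1.5,1.6,0]
    - [3,3.2,0]
    - [4.5,4.9,0]
    - [5.27,5.7,-0.05]
    - [5.27,5.7,-0.05]
    - [5.27,5.7,-0.05]
    - [5.27,5.7,-0.05]
    - [5.27,5.7,-0.05]
    - [5.27,5.7,-0.05]
    - [5.27,5.7,-0.05]
    - [5.27,5.7,-0.05]
    - [5.27,5.7,-0.05]
  angular:
    - [0,0,-1.2]
    - [0,0,-2.4]
    - [0,0,-3.6]
    - [0,0,-4.8]
    - [0,0,-6]
    - [0,0,-7.2]
    - [0,0,-8.4]
    - [0,0,-9.6]
    - [0,0,-10.8]
    - [0,0,-12.1]
    - [0,0,-12.1]
    - [0,0,-12.1]
  claw: [0.1,0.1,0.1,0.1,0.1,0.1,0.1,0.1,0.1,0.1,0.1,0.1]

```text
t: 21.1
ee_pos: [557.0, 165.2, 369.8]
orientation: [1.594, -2.706, -0.002]
ft_force: [-0.3, -1.2, -0.1]
width: 48.5
```

```bash
python3 -c "
from h import *
st();goto(557,165,314,2.638)"
```

```text
t 21.1 p [557.  165.2 369.8] psi 2.6353 tilt [-0.0017  0.0006] q [ 2.680e-01  4.020e-01  1.756e+00  1.000e-03  9.850e-01 -2.368e+00] F [-0.3 -1.2 -0.1] M [0.107 0.053 0.022] w 48.5
travel [0.004, -0.007, 2.231] ang [0.013, -0.002, -0.019]
```

Request:
play_rows:
  travel:
    - [0,0,0.6]
    - [0,0,1.2]
    - [0,0,1.8]
    - [0,0,2.23]
    - [0,0,2.23]
    - [0,0,2.23]
  angular:
    - [0,0,0]
    - [0,0,0]
    - [0,0,0]
    - [0,0,0]
    - [0,0,0]
    - [0,0,0]
  claw: [0.1,0.1,0.1,0,0,0]

```text
t: 21.85
ee_pos: [557.1, 165.2, 314.2]
orientation: [1.594, -2.706, -0.002]
ft_force: [-0.1, 0.3, -0.3]
width: 43.6
```

Request:
play_rows:
  travel:
    - [0,0,0]
    - [0,0,0]
    - [0,0,0]
    - [0,0,0]
    - [0,0,0]
    - [0,0,0]
    - [0,0,0]
  angular:
    - [0,0,0]
    - [0,0,0]
    - [0,0,0]
    - [0,0,0]
    - [0,0,0]
    - [0,0,0]
    - [0,0,0]
  claw: [-0.2,-0.4,-1,-1,-1,-1,-1]

```text
t: 22.72
ee_pos: [557.4, 165.2, 314.6]
orientation: [-1.594, 2.707, 0.001]
ft_force: [2.2, -1.3, 5.4]
width: 24.3
```

```bash
python3 -c "
from h import *
st()"
```

```text
t 22.73 p [557.4 165.2 314.6] psi 2.6352 tilt [-0.0002  0.0008] q [ 2.680e-01  4.770e-01  1.789e+00  1.000e-03  8.750e-01 -2.368e+00] F [ 2.2 -1.3  5.4] M [-0.223 -0.312 -0.025] w 24.3
```

Request:
play_rows:
  travel:
    - [0,0,0]
    - [0,0,0.01]
    - [0,0,0.021]
    - [0,0,0.032]
    - [0,0,0.043]
    - [0,0,0.053]
    - [0,0,0.064]
    - [0,0,0.075]
    - [0,0,0.085]
    - [0,0,0.096]
    - [0,0,0.107]
    - [0,0,0.107]
  angular:
    - [0,0,0]
    - [0,0,0.5]
    - [0,0,1]
    - [0,0,1.5]
    - [0,0,2]
    - [0,0,2.5]
    - [0,0,3]
    - [0,0,3.5]
    - [0,0,4]
    - [0,0,4.5]
    - [0,0,5]
    - [0,0,5]
  claw: [-1,-1,-1,-1,-1,-1,-1,-1,-1,-1,-1,-1]

```text
t: 24.22
ee_pos: [557.8, 164.8, 312.0]
orientation: [-0.571, 3.088, -0.0]
ft_force: [3.3, -4.1, 3.1]
width: 24.3
```

```bash
python3 -c "
from h import *
st()
for c in('top','scene'):
  print(c,*[(n,where(n,c)) for n in('knob_mark','thimble_mark')])
im=get_image('top');cv2.imwrite('pics/t5.png',im);cv2.imwrite('pics/s5.png',get_image('scene'))"
```

```text
t 24.23 p [557.8 164.8 312. ] psi 1.9367 tilt [ 0.0009 -0.    ] q [ 0.267  0.481  1.79  -0.     0.869 -1.67 ] F [ 3.3 -4.1  3.1] M [-0.79  -0.674 -0.086] w 24.3
top ('knob_mark', [(0.59, [552.4, 161.1, 166.9]), (0.37, [552.4, 157.9, 158.8])]) ('thimble_mark', [(0.61, [552.5, 158.3, 159.9])])
scene ('knob_mark', [(0.71, [556.1, 157.1, 158.5])]) ('thimble_mark', [(0.9, [555.9, 156.4, 132.3])])
```

```bash
python3 -c "
from h import *
a=cv2.imread('pics/t5.png')[215:305,170:290];b=cv2.imread('pics/s5.png')[150:240,200:280]
can=np.zeros((400,800,3),np.uint8)
can[:300,:400]=cv2.resize(a,(400,300),interpolation=cv2.INTER_CUBIC)
can[:400,400:756]=cv2.resize(b,(356,400),interpolation=cv2.INTER_CUBIC)
cv2.imwrite('pics/g5.png',can)
for c in('top','scene'):
  print(c,*[(n,where(n,c)) for n in('knob_mark','thimble_mark')])
"
```

```text
top ('knob_mark', []) ('thimble_mark', [(0.66, [556.1, 96.8, 11.3]), (0.63, [547.3, 152.7, 109.8])])
scene ('knob_mark', [(0.48, [548.6, 154.1, 157.6])]) ('thimble_mark', [(0.78, [552.8, 157.2, 119.3])])
```

View pics/g5.png

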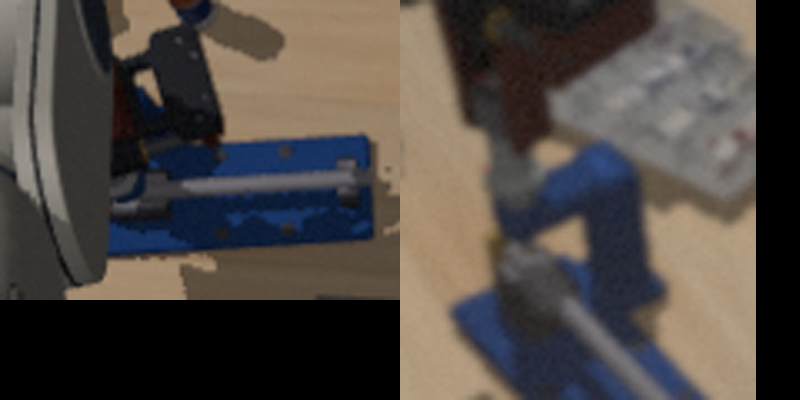

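Request:
play_rows:
  travel:
    - [0,0,0.008]
    - [0,0,0.018]
  angular:
    - [0,0,0.5]
    - [0,0,1]
  claw: [-1,-1]

```text
t: 24.98
ee_pos: [557.9, 164.6, 311.5]
orientation: [-0.353, 3.121, -0.001]
ft_force: [3.2, -3.2, 3.2]
width: 24.5
```

```bash
python3 -c "
from h import *
st()"
```

```text
t 24.98 p [557.9 164.6 311.5] psi 1.7959 tilt [ 0.0012 -0.0006] q [ 2.670e-01  4.820e-01  1.790e+00 -1.000e-03  8.680e-01 -1.529e+00] F [ 3.2 -3.2  3.2] M [-0.562 -0.447  0.066] w 24.5
```

Request:
play_rows:
  travel:
    - [0,0,0.008]
    - [0,0,0.018]
  angular:
    - [0,0,0.5]
    - [0,0,1]
  claw: [-1,-1]

```text
t: 25.22
ee_pos: [558.0, 164.4, 310.9]
orientation: [-0.131, 3.138, -0.002]
ft_force: [2.3, -2.7, 2.3]
width: 24.1
```

```bash
python3 -c "
from h import *
st()"
```

```text
t 25.23 p [558.  164.4 310.9] psi 1.6542 tilt [ 0.0013 -0.001 ] q [ 0.266  0.483  1.791 -0.002  0.867 -1.387] F [ 2.3 -2.7  2.3] M [-0.515 -0.464  0.048] w 24.1
```

Request:
play_rows:
  travel:
    - [0,0,0.008]
    - [0,0,0.018]
  angular:
    - [0,0,0.5]
    - [0,0,1]
  claw: [-1,-1]

```text
t: 25.48
ee_pos: [558.0, 164.2, 310.4]
orientation: [0.091, 3.139, -0.002]
ft_force: [2.3, -2.2, 2.1]
width: 24.6
```

```bash
python3 -c "
from h import *
st()"
```

```text
t 25.48 p [558.  164.2 310.4] psi 1.5126 tilt [ 0.0014 -0.0015] q [ 0.266  0.484  1.791 -0.002  0.866 -1.245] F [ 2.3 -2.2  2.1] M [-0.508 -0.397  0.09 ] w 24.6
```

Request:
play_rows:
  travel:
    - [0,0,0.008]
    - [0,0,0.018]
  angular:
    - [0,0,0.5]
    - [0,0,1]
  claw: [-1,-1]

```text
t: 25.72
ee_pos: [558.0, 164.0, 309.8]
orientation: [0.313, 3.124, -0.003]
ft_force: [2.1, -3.9, 3.4]
width: 24.0
```

```bash
python3 -c "
from h import *
st()"
```

```text
t 25.73 p [558.  164.  309.8] psi 1.3709 tilt [ 0.0013 -0.0019] q [ 0.266  0.485  1.791 -0.003  0.865 -1.103] F [ 2.1 -3.9  3.4] M [-0.438 -0.41   0.071] w 24.0
```

Request:
play_rows:
  travel:
    - [0,0,0.008]
    - [0,0,0.018]
  angular:
    - [0,0,0.5]
    - [0,0,1]
  claw: [-1,-1]

```text
t: 25.98
ee_pos: [558.0, 163.9, 309.3]
orientation: [0.534, 3.094, -0.003]
ft_force: [2.2, -2.5, 3.5]
width: 23.9
```

```bash
python3 -c "
from h import *
st()"
```

```text
t 25.98 p [558.  163.9 309.3] psi 1.2293 tilt [ 0.0012 -0.0023] q [ 0.266  0.485  1.791 -0.003  0.864 -0.961] F [ 2.2 -2.5  3.5] M [-0.482 -0.313  0.062] w 23.9
```

Request:
play_rows:
  travel:
    - [0,0,0.008]
    - [0,0,0.018]
  angular:
    - [0,0,0.5]
    - [0,0,1]
  claw: [-1,-1]

```text
t: 26.22
ee_pos: [558.0, 163.7, 308.8]
orientation: [0.751, 3.049, -0.004]
ft_force: [2.1, -2.5, 3.2]
width: 24.2
```

```bash
python3 -c "
from h import *
st()"
```

```text
t 26.23 p [558.  163.7 308.8] psi 1.0876 tilt [ 0.001  -0.0027] q [ 0.266  0.486  1.792 -0.004  0.864 -0.82 ] F [ 2.1 -2.5  3.2] M [-0.432 -0.336  0.13 ] w 24.2
```

Request:
play_rows:
  travel:
    - [0,0,0.008]
    - [0,0,0.016]
  angular:
    - [0,0,0.5]
    - [0,0,1]
  claw: [-1,-1]

```text
t: 26.48
ee_pos: [557.9, 163.6, 308.2]
orientation: [0.965, 2.988, -0.004]
ft_force: [1.2, -2.5, 3.5]
width: 24.4
```

```bash
python3 -c "
from h import *
st()"
```

```text
t 26.48 p [557.9 163.6 308.2] psi 0.946 tilt [ 0.0007 -0.0032] q [ 0.265  0.487  1.792 -0.004  0.863 -0.678] F [ 1.2 -2.5  3.5] M [-0.452 -0.348  0.059] w 24.4
```

Request:
play_rows:
  travel:
    - [0,0,0.008]
    - [0,0,0.016]
  angular:
    - [0,0,0.5]
    - [0,0,1]
  claw: [-1,-1]

```text
t: 26.72
ee_pos: [557.9, 163.5, 307.7]
orientation: [1.174, 2.912, -0.005]
ft_force: [1.6, -2.6, 3.5]
width: 24.3
```

```bash
python3 -c "
from h import *
st()"
```

```text
t 26.73 p [557.9 163.5 307.7] psi 0.8043 tilt [ 0.0005 -0.0036] q [ 0.265  0.487  1.793 -0.005  0.862 -0.536] F [ 1.6 -2.6  3.5] M [-0.426 -0.307  0.105] w 24.3
```

Request:
play_rows:
  travel:
    - [0,0,0.008]
    - [0,0,0.016]
  angular:
    - [0,0,0.5]
    - [0,0,1]
  claw: [-1,-1]

```text
t: 26.98
ee_pos: [557.8, 163.3, 307.1]
orientation: [1.377, 2.822, -0.006]
ft_force: [1.3, -2.2, 3.2]
width: 24.5
```

```bash
python3 -c "
from h import *
st()"
```

```text
t 26.98 p [557.8 163.3 307.1] psi 0.6627 tilt [ 0.0001 -0.004 ] q [ 0.265  0.488  1.793 -0.005  0.861 -0.394] F [ 1.3 -2.2  3.2] M [-0.424 -0.232  0.098] w 24.5
```

Request:
play_rows:
  travel:
    - [0,0,0.008]
    - [0,0,0.016]
  angular:
    - [0,0,0.5]
    - [0,0,1]
  claw: [-1,-1]

```text
t: 27.22
ee_pos: [557.7, 163.2, 306.6]
orientation: [1.573, 2.717, -0.006]
ft_force: [0.6, -2.4, 3.5]
width: 24.4
```

```bash
python3 -c "
from h import *
st()"
```

```text
t 27.23 p [557.7 163.2 306.6] psi 0.5209 tilt [-0.0001 -0.0043] q [ 0.265  0.489  1.793 -0.005  0.861 -0.252] F [ 0.6 -2.4  3.5] M [-0.379 -0.286  0.089] w 24.4
```

Request:
play_rows:
  travel:
    - [0,0,0.008]
    - [0,0,0.016]
  angular:
    - [0,0,0.5]
    - [0,0,1]
  claw: [-1,-1]

```text
t: 27.48
ee_pos: [557.6, 163.1, 306.1]
orientation: [1.762, 2.599, -0.006]
ft_force: [1.2, -1.7, 3.8]
width: 24.2
```

```bash
python3 -c "
from h import *
st()"
```

```text
t 27.48 p [557.6 163.1 306.1] psi 0.3793 tilt [-0.0005 -0.0046] q [ 0.265  0.49   1.794 -0.006  0.86  -0.111] F [ 1.2 -1.7  3.8] M [-0.428 -0.254  0.079] w 24.2
```

Request:
play_rows:
  travel:
    - [0,0,0.007]
    - [0,0,0.014]
  angular:
    - [0,0,0.5]
    - [0,0,1]
  claw: [-1,-1]

```text
t: 27.72
ee_pos: [557.4, 163.0, 305.5]
orientation: [1.941, 2.467, -0.007]
ft_force: [1.4, -2.0, 3.7]
width: 24.3
```

```bash
python3 -c "
from h import *
st()"
```

```text
t 27.73 p [557.4 163.  305.5] psi 0.2376 tilt [-0.001  -0.0049] q [ 0.265  0.49   1.794 -0.006  0.859  0.031] F [ 1.4 -2.   3.7] M [-0.403 -0.265  0.142] w 24.3
```

Request:
play_rows:
  travel:
    - [0,0,0.007]
    - [0,0,0.014]
  angular:
    - [0,0,0.5]
    - [0,0,1]
  claw: [-1,-1]

```text
t: 27.98
ee_pos: [557.3, 163.0, 305.1]
orientation: [2.111, 2.324, -0.008]
ft_force: [0.3, -1.9, 3.7]
width: 24.1
```

```bash
python3 -c "
from h import *
st()"
```

```text
t 27.98 p [557.3 163.  305.1] psi 0.096 tilt [-0.0014 -0.0052] q [ 0.265  0.491  1.795 -0.006  0.859  0.173] F [ 0.3 -1.9  3.7] M [-0.328 -0.178  0.141] w 24.1
```

Request:
play_rows:
  travel:
    - [0,0,0.004]
    - [0,0,0.008]
  angular:
    - [0,0,0.5]
    - [0,0,1]
  claw: [-1,-1]

```text
t: 28.22
ee_pos: [557.2, 163.0, 304.9]
orientation: [2.269, 2.168, -0.008]
ft_force: [0.7, -1.3, 3.7]
width: 24.1
```

```bash
sed -i 's/o\["ee_pos"\],1)/o["ee_pos"],2)/' h.py; python3 -c "
from h import *
st()"
```

```text
t 28.23 p [557.17 162.96 304.91] psi -0.0455 tilt [-0.0018 -0.0054] q [ 0.265  0.491  1.795 -0.006  0.859  0.315] F [ 0.7 -1.3  3.7] M [-0.373 -0.123  0.184] w 24.1
```

Request:
play_rows:
  travel:
    - [0,0,0]
    - [0,0,0]
  angular:
    - [0,0,0.5]
    - [0,0,1]
  claw: [-1,-1]

```text
t: 28.48
ee_pos: [557.0, 163.0, 304.9]
orientation: [2.417, 2.002, -0.008]
ft_force: [0.8, -1.7, 4.3]
width: 24.3
```

```bash
python3 -c "
from h import *
st()"
```

```text
t 28.48 p [557.   162.96 304.88] psi -0.187 tilt [-0.0023 -0.0056] q [ 0.265  0.491  1.795 -0.006  0.859  0.456] F [ 0.8 -1.7  4.3] M [-0.299 -0.083  0.149] w 24.3
```

Request:
play_rows:
  travel:
    - [0,0,0]
    - [0,0,0]
  angular:
    - [0,0,0.5]
    - [0,0,1]
  claw: [-1,-1]

```text
t: 28.72
ee_pos: [556.8, 163.0, 304.9]
orientation: [2.552, 1.826, -0.009]
ft_force: [0.8, -1.4, 4.4]
width: 24.3
```

```bash
python3 -c "
from h import *
st()"
```

```text
t 28.73 p [556.81 162.99 304.88] psi -0.3285 tilt [-0.0027 -0.0058] q [ 0.265  0.491  1.795 -0.006  0.86   0.598] F [ 0.8 -1.4  4.4] M [-0.295 -0.088  0.107] w 24.3
```

Request:
play_rows:
  travel:
    - [0,0,-0.002]
    - [0,0,-0.004]
    - [0,0,-0.004]
    - [0,0,-0.004]
    - [0,0,-0.004]
    - [0,0,-0.004]
    - [0,0,-0.004]
    - [0,0,-0.004]
  angular:
    - [0,0,0.5]
    - [0,0,1]
    - [0,0,1.5]
    - [0,0,2]
    - [0,0,2.5]
    - [0,0,3]
    - [0,0,3.5]
    - [0,0,4]
  claw: [-1,-1,-1,-1,-1,-1,-1,-1]

```text
t: 29.72
ee_pos: [556.4, 163.2, 304.9]
orientation: [2.957, 1.049, -0.009]
ft_force: [-1.0, 0.2, 5.3]
width: 23.9
```

```bash
python3 -c "
from h import *
st()
get_image('top');get_image('scene')
for c in('top','scene'):
  print(c,*[(n,where(n,c)) for n in('knob_mark','thimble_mark')])"
```

```text
t 29.73 p [556.35 163.22 304.9 ] psi -0.889 tilt [-0.0041 -0.0056] q [ 0.266  0.49   1.796 -0.006  0.861  1.159] F [-1.   0.2  5.3] M [0.115 0.217 0.18 ] w 23.9
top ('knob_mark', []) ('thimble_mark', [])
scene ('knob_mark', []) ('thimble_mark', [(0.82, [557.1, 158.6, 113.2])])
```

Request:
play_rows:
  travel:
    - [0,0,-0.002]
    - [0,0,-0.004]
    - [0,0,-0.004]
    - [0,0,-0.004]
    - [0,0,-0.004]
    - [0,0,-0.004]
    - [0,0,-0.004]
    - [0,0,-0.004]
    - [0,0,-0.004]
  angular:
    - [0,0,0.5]
    - [0,0,1]
    - [0,0,1.5]
    - [0,0,2]
    - [0,0,2.5]
    - [0,0,3]
    - [0,0,3.5]
    - [0,0,4]
    - [0,0,4]
  claw: [-1,-1,-1,-1,-1,-1,-1,-1,-1]

```text
t: 31.15
ee_pos: [556.2, 163.6, 304.9]
orientation: [3.131, 0.201, -0.008]
ft_force: [-2.2, 4.0, 4.7]
width: 24.5
```

```bash
python3 -c "
from h import *
st()"
```

```text
t 31.15 p [556.16 163.59 304.87] psi -1.4428 tilt [-0.0047 -0.0048] q [ 0.266  0.49   1.796 -0.004  0.861  1.712] F [-2.2  4.   4.7] M [0.775 0.51  0.014] w 24.5
```

Request:
play_rows:
  travel:
    - [0,0,0]
    - [0,0,0]
    - [0,0,0]
    - [0,0,0]
    - [0,0,0]
    - [0,0,-0.5]
    - [0,0,-1.5]
    - [0,0,-2.8]
    - [0,0,-2.8]
    - [0,2,-2.8]
    - [0,4,-2.8]
    - [0,6,-2.8]
    - [0,8,-2.8]
    - [0,8,-2.8]
  angular:
    - [0,0,0]
    - [0,0,0]
    - [0,0,0]
    - [0,0,0]
    - [0,0,0]
    - [0,0,0]
    - [0,0,0]
    - [0,0,0]
    - [0,0,0]
    - [0,0,0]
    - [0,0,0]
    - [0,0,0]
    - [0,0,0]
    - [0,0,0]
  claw: [-0.3,-0.2,0,0.1,0.1,0.1,0.1,0.1,0.1,0.1,0.1,0.1,0.1,0.1]

```text
t: 32.9
ee_pos: [581.9, -37.3, 375.1]
orientation: [3.131, 0.194, -0.009]
ft_force: [0.0, -0.3, -0.2]
width: 48.2
```

```bash
python3 -c "
from h import *
st()
t=get_image('top');s=get_image('scene')
a=t[245:285,180:230];b=s[160:215,205:250]
can=np.zeros((600,800,3),np.uint8)
can[:320,:400]=cv2.resize(a,(400,320),interpolation=cv2.INTER_CUBIC)
can[:440,420:780]=cv2.resize(b,(360,440),interpolation=cv2.INTER_CUBIC)
c3=s[180:290,210:290];can[330:600,:196]=cv2.resize(c3,(196,270),interpolation=cv2.INTER_CUBIC)
cv2.imwrite('pics/g6.png',can)
for c in('top','scene'):
  print(c,*[(n,where(n,c)) for n in('knob_mark','thimble_mark')])"
```

```text
t 32.9 p [581.95 -37.26 375.07] psi -1.4469 tilt [-0.0054 -0.0051] q [-0.083  0.399  1.746 -0.007  1.001  1.367] F [ 0.  -0.3 -0.2] M [ 0.01   0.193 -0.004] w 48.2
top ('knob_mark', [(0.54, [554.4, 160.5, 152.9])]) ('thimble_mark', [(0.8, [554.0, 156.4, 149.9])])
scene ('knob_mark', [(0.73, [556.1, 156.4, 148.3])]) ('thimble_mark', [(0.75, [555.1, 154.3, 125.2]), (0.52, [565.3, 80.2, 44.9])])
```

View pics/g6.png

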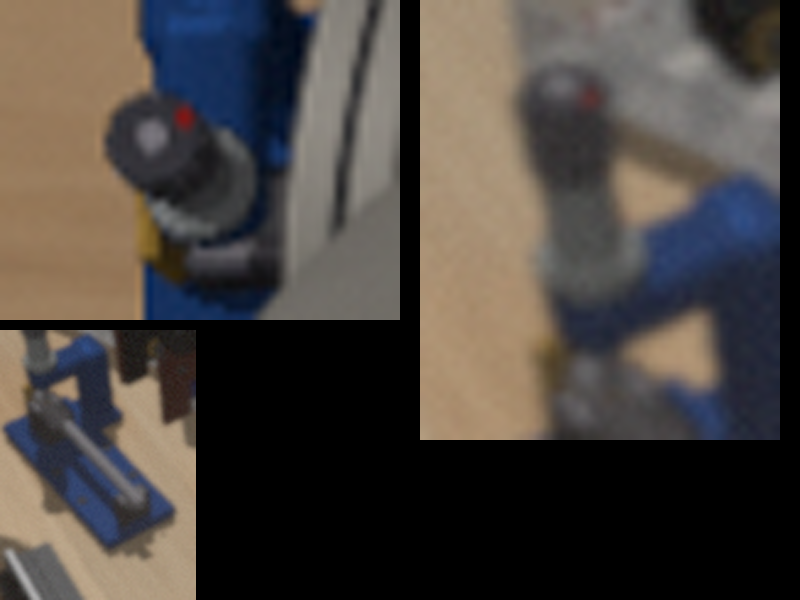

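```bash
python3 -c "
from workcell import *
print(workorder.close_job())"
```

```text
the job is handed in; nothing more can be done
None
```

I laid the bar in the two V rests, slid it home against the brass stop, clamped it with the ratchet, let go and handed the job in at about 33 s. No verdict was reported.

- **Bar:** it met the stop with about 9 N and sat centred in the rests. The last pictures show it lying in both Vs against the stop.
- **Clamping:** I turned the knob 4.08 rad in all. It sank about 9.7 mm, which is about 2.54 rad of thimble travel, then stopped sinking as the turning moment rose to about 0.15–0.18 N m. The ratchet therefore slipped about 1.54 rad, close to a quarter turn.
- **Vertical force:** the wrist read about 3–5 N upwards through the turning, before and after contact. The push I added to the ratchet's own force was therefore small.
- **Final check:** the knob's dot sits where that turn should leave it, at roughly -1.0 rad in the picture against -1.07 to -1.1 rad worked out.
- **Not confirmed:** the thimble's dot is hidden from both cameras, as it should be for this slip. I therefore could not see the distance between the dots. The detector's answers for the thimble dot did not fit the flange, so I ignored them. I could not measure the clamp force itself.
- **Contact on the way:** while I lowered the bar, a fingertip touched the outer rest with about 5 N. I moved clear before going on. I felt no contact with the other things on the bench, but did not check their positions at the end.

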